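# Clamp a rolling pin in its V cradle

### The job

Clamp the wooden rolling pin in the V cradle so that it can be oiled: lay it gently into the V on the open part beside the hold-down and keep hold of it until you feel it centre itself and bear on both sloping faces, whose packing differs each time. Then slide it along the V, under the raised hold-down, until its end meets the steel stop, hold it pressed lightly there for a moment, and push the red knob down until the hold-down grips the pin firmly, without forcing anything. Leave the oil bottle, jam jar and salt shaker where they stand.

Things in the scene. Friction and masses are not known exactly. Their poses are not given: they have to be found in the camera images.
- pin: Plain straight wooden rolling pin (a dowel), 40 mm diameter, 260 mm long, about 0.18 to 0.29 kg, lying on the worktop at the start. Origin at its middle, on its axis; its own x runs along the axis. Both ends are alike.
- cradle: Wooden V cradle fixed to the worktop, base board 100 x 310 x 12 mm. Origin on the worktop under the V's centre line; y runs along the V towards the stop, z up. The board spans y = -115 to 195 mm. Two V supports: y = -90 to -60 and y = 60 to 145 mm; the 120 mm gap between them is for the fingers. A steel column, 16 mm, stands at y = 178 mm, up to z = 132 mm.
- front_face: Fixed V face on the cradle's -x side, one part on each support, sloping 45 degrees up to z = 50 mm, x = -26 mm (blocks reach x = -37 mm). Origin as the cradle's. Bare, the 90 degree V has its lowest line at z = 24 mm and a pin's axis would lie at z = 52 mm; but a rigid cork liner, packed by 0 to 6 mm that nobody has measured, stands proud of the face (same on both supports).
- rear_face: The same on the cradle's +x side, mirror image, origin as the cradle's. Its liner is packed by its own unmeasured 0 to 6 mm. So a seated pin's axis is parallel to the cradle's y but lies up to 4 mm to either side of the centre line and 52 to 61 mm above the worktop: find it by feel.
- stop: Rigid steel stop plate across the end of the V, 40 mm wide, z = 12 to 66 mm; its face is at y = 145 mm in the cradle's frame. Origin as the cradle's.
- shoe: Hold-down with a red knob, sliding straight down the column. Origin as the cradle's while raised. Rubber pad 30 x 30 mm at cradle y = 113 to 143 mm, underside at z = 90 mm at the start; 9 to 18 mm down it meets a seated pin. Stiff guide: about 4 N moves it, it stays where left; push beyond that presses on the pin, and up to about 6 N of grip stays when let go.
- knob_top (a point): Centre of the top of the red knob, 36 mm diameter, 130 mm above the worktop while raised; moves with the hold-down.
- entry (a point): Point on the cradle 50 mm short of home along the V (same height): a pin laid down with its middle here, axis along the cradle's y, clears the hold-down by 18 mm. Axes as the cradle's.
- home (a point): Where the pin's middle would be with bare faces (no packing) and its end touching the stop; the true place is up to 4 mm aside (cradle x) and 0 to 9 mm higher. Axes as the cradle's.
- oil: Oil bottle, 58 mm diameter, 208 mm high, origin at its foot. Bystander.
- jam: Jam jar, 64 mm diameter, 90 mm high, origin at its foot. Bystander.
- salt: Salt shaker, 44 mm diameter, 90 mm high, origin at its foot. Bystander.

How it is judged:
By the outcome, as a careful person would: the job done as asked, in the order asked, and still so for the second after the job is handed in, with the robot touching nothing.
It also fails if it takes over 72 s, if anything falls off the work surface, if the arm or the gripper's body presses on something with over 40 N, if the wrist force passes 120 N, or if a joint passes its speed limit or range.

### The arm

A 6-joint arm with a two-finger parallel gripper is mounted at the origin on a cart in front of the work surface, level with it; the furniture and walls round the work are solid. World frame = base frame: x ahead of the robot, y to its left, z up, the work surface at z = 0. Lengths are in m, angles in rad, forces in N, time in s.
With the tool pointing down it reaches from about 0.35 to 0.775 m from the base axis. Payload 7.3 kg.
Tool frame: the origin (TCP) lies at the centre of the arm's flange, where the gripper is bolted on; the fingertips stand 178 mm ahead of it and the grasp point (between the pads) lies 159 mm ahead of it; z points along the fingers, y is the line along which they close (so a half turn about z gives the same grasp; the last joint's range is limited). The gripper opens to 92 mm and grips with 3 to 60 N. Pads are 19 mm wide; open, the fingers measure 130 mm over their backs; the gripper's body (75 mm by 190 mm) begins 47 mm behind the grasp point.
Start: joints at [-1.459, 0.342, 1.524, -0, 1.275, -0.146], TCP at [0.134, -0.508, 0.405] pointing down, gripper open.
Joint ranges: [-2.53, 2.53], [-0.77, 2.02], [0.04, 2.7], [-1, 4.14], [0.28, 2.66], [-3.11, 3.11]. Speed limits (rad/s): [2.57, 2.57, 3.14, 3.14, 3.14, 3.14].

### API

Orientations are given as [roll, pitch, yaw] about the fixed x, y, z axes, in that order (R = Rz(yaw) Ry(pitch) Rx(roll)).
In Python, from cell import robot gives the robot as it stands.
- The arm moves only by the shell command python3 drive.py 'ROWS' [OPENING] [FORCE]. ROWS is a JSON list of rows, 1 to 8 of them, each of 6 numbers: dx, dy, dz in m, then a rotation vector rx, ry, rz in rad; each row shifts and turns the commanded pose from where the row before left it, along the tool's axes as they then stand; what a row does not reach is not made up. A row lasts 1/12 s, in which the tool goes at most 0.0417 m and 0.125 rad, less where a joint would pass 70% of its speed; a pose out of reach is approached as far as the arm can. OPENING is the finger opening in m, set as the command begins (- or left out keeps the last). The fingers move at their own pace and stop on an object; FORCE is the grip in N (left out, the last holds). Time passes only in rows, so rows that do not move let the fingers close. It prints the time, the measured TCP pose, the force, the opening and the grip force at its end.
- robot.observe(): the state, without advancing time (a new reading comes with each control period).
- robot.read_camera(name): name is "scene" or "top"; returns a dict with "image" (400x640x3 uint8, red, green, blue), "fx", "fy", "cx", "cy" (pixels), "pose" (4x4, takes a point from camera to world coordinates). Camera axes: x right, y down, z forward; pixel columns grow to the right and rows downward; lengths in m; the calibration is good to about 2 mm. A picture is of the moment at which its call begins. There is no depth.
- robot.hand_in(): hands the job in; it is judged then, once.
The state is a dict: "time": time; "qpos": joint angles; "qvel": joint speeds; "joint_efforts": joint torques, N m; "tool_pos": TCP position; "tool_rot": TCP orientation; "contact_force": force on the tool from outside, world axes, zero at the start; "torque": the same for the moment, N m; "opening": finger opening in m; "grip_force": force on a finger pad.
Only numpy, scipy, OpenCV 4.12 (cv2) and the standard library are available. Lean on these libraries where they do the work, as an engineer would, in place of code of your own. Each camera call takes 0.05 s, during which the arm holds its last target. There are 200 camera calls.

## Working session

There is one attempt and no reset: what is moved stays moved. The work goes in short steps, Python scripts to look and compute and a shell command to move; the robot and the scene stay as the last step left them, time stands still between calls to the robot, and variables do not carry over. Pictures are saved under pics/ and viewed, at most 10 in all, crops included, and the job is handed in when it is done.

```bash
ls; mkdir -p pics; python3 - <<'E'
from cell import robot
import cv2,numpy as np
np.set_printoptions(precision=4,suppress=True)
for n in("top","scene"):
    c=robot.read_camera(n);cv2.imwrite(f"pics/{n}0.png",c["image"][:,:,::-1]);print(n,c["fx"],c["fy"],c["cx"],c["cy"]);print(np.array(c["pose"]))
    np.savez(f"{n}0.npz",**c)
print(robot.observe())
E
```

```text
cell.py
drive.py
pics
top 467.03717945629717 467.03717945629717 310.76657122380584 191.81817030441508
[[-0.008  -0.9896  0.1436  0.3827]
 [-1.      0.0079 -0.0011 -0.0063]
 [-0.0001 -0.1436 -0.9896  1.1831]
 [ 0.      0.      0.      1.    ]]
scene 505.2357572627486 505.2357572627486 317.7986378384206 190.29819691000534
[[-0.7928 -0.2996  0.5308 -0.0486]
 [-0.6095  0.3826 -0.6944  0.7228]
 [ 0.005  -0.874  -0.4859  0.6254]
 [ 0.      0.      0.      1.    ]]
{'time': 0.1, 'qpos': array([-1.459 ,  0.3427,  1.525 ,  0.    ,  1.2754, -0.146 ]), 'qvel': array([-0.001 , -0.0011, -0.0016, -0.0011, -0.0009,  0.0008]), 'joint_efforts': array([  0.0023, -43.2004, -24.4694,   0.0719,   0.0527,  -0.0001]), 'tool_pos': array([ 0.1338, -0.5075,  0.4041]), 'tool_rot': array([-3.1402, -0.0002,  0.2578]), 'contact_force': array([ 0.2205, -0.1865, -0.4057]), 'torque': array([-0.0671,  0.0258, -0.0224]), 'grip_force': 0.0, 'opening': 0.0919652385491591}
```

View pics/top0.png

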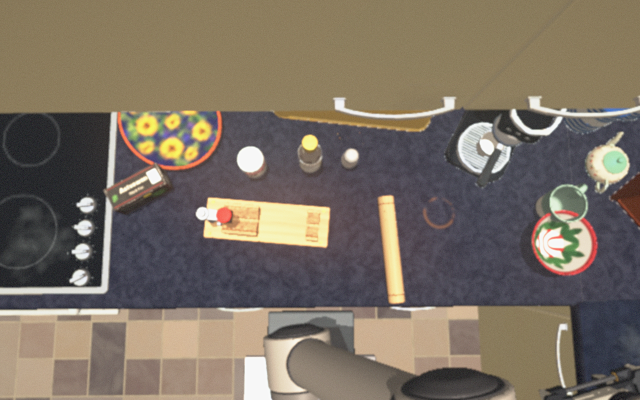

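View pics/scene0.png

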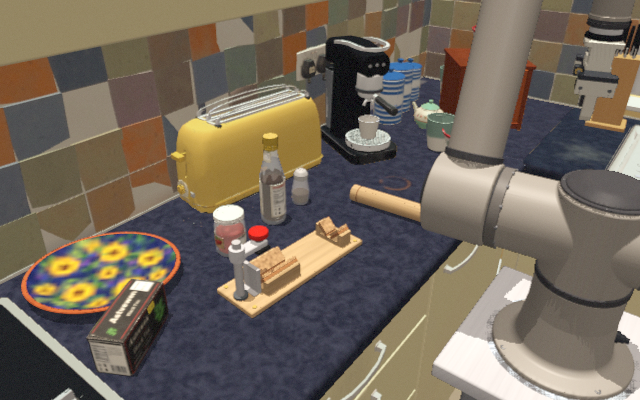

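Top view: the cradle board spans about (204,198)–(330,247), with the stop, column and red knob (224,215) at the left (world +y). The pin runs (386,197)–(397,302). Jam jar is at (251,162), oil at (310,155) and salt at (350,158). I'll enlarge the image for exact edges.

```bash
cat > h.py <<'E'
import numpy as np,cv2
np.set_printoptions(precision=4,suppress=True)
def w(c,uv,z):
    uv=np.atleast_2d(uv).astype(float);P=np.array(c["pose"])
    d=np.c_[(uv[:,0]-c["cx"])/c["fx"],(uv[:,1]-c["cy"])/c["fy"],np.ones(len(uv))]@P[:3,:3].T
    return P[:3,3]+d*((z-P[2,3])/d[:,2])[:,None]
def pr(c,X):
    P=np.array(c["pose"]);q=(np.atleast_2d(X)-P[:3,3])@P[:3,:3]
    return np.c_[c["fx"]*q[:,0]/q[:,2]+c["cx"],c["fy"]*q[:,1]/q[:,2]+c["cy"]]
E
python3 - <<'E'
from h import *
c=dict(np.load("top0.npz"));im=c["image"]
hsv=cv2.cvtColor(im,cv2.COLOR_RGB2HSV)
m=((hsv[:,:,0]>8)&(hsv[:,:,0]<28)&(hsv[:,:,1]>70)&(hsv[:,:,2]>110)).astype(np.uint8)
for (x0,x1,y0,y1),z in(((375,412,188,308),.02),((195,340,192,255),.012)):
    s=np.zeros_like(m);s[y0:y1,x0:x1]=m[y0:y1,x0:x1]
    n,l,st,_=cv2.connectedComponentsWithStats(s);k=1+np.argmax(st[1:,4]);pts=np.argwhere(l==k)[:,::-1]
    W=w(c,pts,z)[:,:2].astype(np.float32)
    r=cv2.minAreaRect(W);print(st[k],r);print(cv2.boxPoints(r))
    print(W.mean(0), cv2.fitLine(W,cv2.DIST_L2,0,.001,.001).ravel())
a=cv2.resize(im[190:255,195:340],None,fx=5.5,fy=5.5,interpolation=cv2.INTER_CUBIC)
cv2.imwrite("pics/crop1.png",a[:,:,::-1])
E
```

```text
[ 377  195   29  109 1793] ((0.4089818000793457, -0.20422467589378357), (0.26745718717575073, 0.042747605592012405), 4.453464031219482)
[[ 0.274  -0.1933]
 [ 0.2773 -0.2359]
 [ 0.544  -0.2151]
 [ 0.5406 -0.1725]]
[ 0.409  -0.2041] [ 0.9971  0.0756  0.409  -0.2041]
[ 203  197  128   51 3242] ((0.4772148132324219, 0.10361215472221375), (0.31475749611854553, 0.10576637834310532), 84.7495346069336)
[[ 0.4102 -0.0483]
 [ 0.5155 -0.0579]
 [ 0.5443  0.2555]
 [ 0.439   0.2652]]
[0.4767 0.0958] [0.0779 0.997  0.4767 0.0958]
```

View pics/crop1.png

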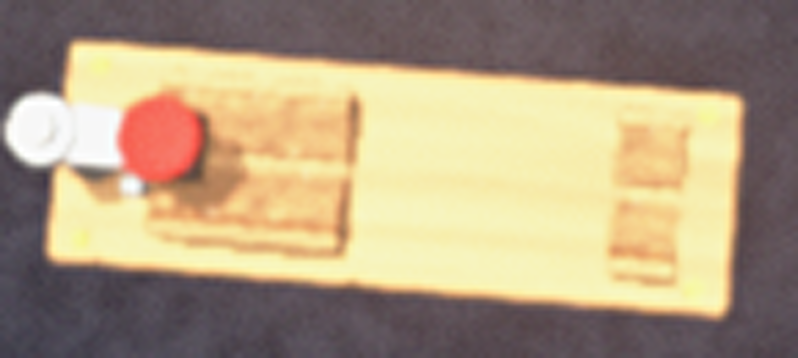

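The board corners in the crop are (70,42), (743,96), (730,316) and (48,262), with the knob top at (160,138). Next I'll fit the cradle pose and locate the bystanders.

```bash
python3 - <<'E'
from h import *
from scipy.optimize import least_squares as ls
c=dict(np.load("top0.npz"))
f=lambda p:np.array([195,190])+(np.array(p)+.5)/5.5-.5
uv=f([(70,42),(743,96),(730,316),(48,262)])
M=np.array([(.05,.195),(.05,-.115),(-.05,-.115),(-.05,.195)])
def P(p,X):
    s,k=np.sin(p[2]),np.cos(p[2]);X=np.atleast_2d(X)
    return np.c_[p[0]+k*X[:,0]-s*X[:,1],p[1]+s*X[:,0]+k*X[:,1]]
r=ls(lambda p:(P(p,M)-w(c,uv,.012)[:,:2]).ravel(),[.48,.1,0]);p=r.x
print("cradle",p,"res",r.fun)
for n,q in(("entry",(0,-.035)),("home",(0,.015)),("knob?",(0,.128))):print(n,P(p,q))
print("knob px",w(c,f((160,138)),.130), "local", )
k=w(c,f((160,138)),.130)[0,:2]-p[:2];R=np.array([[np.cos(p[2]),-np.sin(p[2])],[np.sin(p[2]),np.cos(p[2])]]);print(k@R)
# cradle check in scene image
s=dict(np.load("scene0.npz"))
print("scene corners",pr(s,np.c_[P(p,M),np.full(4,.012)]))
print("oil cap",w(c,(310,142),.208),"jam top",w(c,(250,158),.09),"salt top",w(c,(351,154),.09))
# pin: sub-pixel edges via scene ends too
print("pin ends scene",pr(s,[[.409+.9971*.13,-.204+.0756*.13,.02]]))
E
```

```text
cradle [ 0.4735  0.0635 -0.0862] res [-0.0008 -0.0007 -0.     -0.0004  0.0005  0.0009  0.0003  0.0003]
entry [[0.4705 0.0286]]
home [[0.4748 0.0784]]
knob? [[0.4845 0.191 ]]
knob px [[0.4848 0.19   0.13  ]] local
[0.0004 0.127 ]
scene corners [[218.7038 287.4756]
 [329.2375 221.386 ]
 [364.4259 238.6209]
 [254.5097 313.0769]]
oil cap [[ 0.6321 -0.0066  0.208 ]] jam top [[0.6241 0.1371 0.09  ]] salt top [[ 0.632  -0.1045  0.09  ]]
pin ends scene [[354.5362 191.2376]]
```

```bash
python3 drive.py '[[0.0286,-0.01865,0,0,0,0],[0.0286,-0.01865,0,0,0,0],[0.0286,-0.01865,0,0,0,0],[0.0286,-0.01865,0,0,0,0],[0.0286,-0.01865,0,0,0,0],[0.0286,-0.01865,0,0,0,0],[0.0286,-0.01865,0,0,0,0],[0.0286,-0.01865,0,0,0,0]]' 0.09 10
python3 drive.py '[[0.0286,-0.01865,0,0,0,0],[0.0286,-0.01865,0,0,0,0],[0.0286,-0.01865,0,0,0,0],[0.0286,-0.01865,0,0,0,0],[0,0,0,0,0,0.091],[0,0,0,0,0,0.091],[0,0,0,0,0,0],[0,0,0,0,0,0]]'
```

```text
time: 0.77
tool_pos: [0.3178, -0.3036, 0.4045]
tool_rot: [-3.141, 0.0, 0.257]
contact_force: [0.5, -0.7, 0.3]
opening: 0.0899
grip_force: 0.0
time: 1.43
tool_pos: [0.4086, -0.2036, 0.4045]
tool_rot: [-3.141, 0.001, 0.079]
contact_force: [0.4, -0.6, -0.6]
opening: 0.0897
grip_force: 0.0
```

```bash
python3 drive.py '[[0,0,0.035,0,0,0],[0,0,0.035,0,0,0],[0,0,0.035,0,0,0],[0,0,0.035,0,0,0],[0,0,0.035,0,0,0],[0,0,0.025,0,0,0],[0,0,0.01,0,0,0],[0,0,0.01,0,0,0]]'
python3 drive.py '[[0,0,0,0,0,0],[0,0,0,0,0,0],[0,0,0,0,0,0],[0,0,0,0,0,0],[0,0,0,0,0,0],[0,0,0,0,0,0]]' 0.03 12
python3 drive.py '[[0,0,0,0,0,0],[0,0,0,0,0,0],[0,0,0,0,0,0],[0,0,0,0,0,0]]'
python3 - <<'E'
from cell import robot
import cv2
cv2.imwrite("pics/s1.png",robot.read_camera("scene")["image"][:,:,::-1])
o=robot.observe();print(o["contact_force"],o["torque"],o["qpos"])
E
```

```text
time: 2.1
tool_pos: [0.408, -0.2041, 0.183]
tool_rot: [-3.14, 0.002, 0.077]
contact_force: [-0.4, -0.2, 0.3]
opening: 0.0899
grip_force: 0.0
time: 2.6
tool_pos: [0.4088, -0.2039, 0.1853]
tool_rot: [3.141, -0.001, 0.076]
contact_force: [0.1, -0.6, 0.3]
opening: 0.0549
grip_force: 0.0
time: 2.93
tool_pos: [0.4087, -0.2037, 0.1849]
tool_rot: [3.141, -0.0, 0.076]
contact_force: [0.7, 1.7, 3.5]
opening: 0.0395
grip_force: 12.0
[-1.00596222  0.71997819  3.22381315] [0.15356584 0.06833185 0.01532516] [-6.30504095e-01  5.40347825e-01  1.96003523e+00 -5.67156566e-05
  6.41023795e-01  8.64447290e-01]
```

View pics/s1.png

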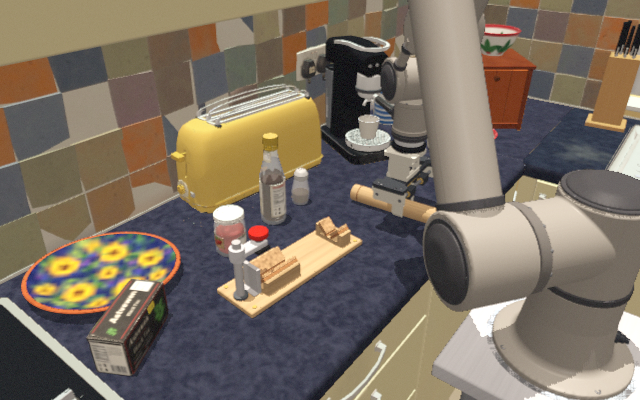

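```bash
python3 drive.py '[[0,0,-0.01,0,0,0],[0,0,-0.03,0,0,0],[0,0,-0.035,0,0,0],[0,0,-0.035,0,0,0],[0,0,-0.03,0,0,0],[0,0,-0.02,0,0,0],[0,0,-0.01,0,0,0],[0,0,0,0,0,0]]' - 20
python3 drive.py '[[0,0,0,0,0,-0.08],[0,0,0,0,0,-0.1],[0,0,0,0,0,-0.1],[0,0,0,0,0,-0.1],[0,0,0,0,0,-0.1],[0,0,0,0,0,-0.1],[0,0,0,0,0,-0.1],[0,0,0,0,0,-0.1]]'
python3 drive.py '[[0,0,0,0,0,-0.1],[0,0,0,0,0,-0.1],[0,0,0,0,0,-0.1],[0,0,0,0,0,-0.1],[0,0,0,0,0,-0.1],[0,0,0,0,0,-0.08],[0,0,0,0,0,-0.0486],[0,0,0,0,0,0]]'
python3 drive.py '[[0.02,0.0036,0,0,0,0],[0.03,0.0052,0,0,0,0],[0.036,0.0062,0,0,0,0],[0.036,0.0062,0,0,0,0],[0.036,0.0062,0,0,0,0],[0.036,0.0062,0,0,0,0],[0.028,0.005,0,0,0,0],[0.0148,0.003,0,0,0,0]]'
python3 drive.py '[[0,0,0,0,0,0],[0,0,0,0,0,0],[0,0,0,0,0,0],[0,0,0,0,0,0]]'
python3 - <<'E'
from cell import robot
import cv2,numpy as np
c=robot.read_camera("top");np.savez("top1.npz",**c)
cv2.imwrite("pics/t2.png",cv2.resize(c["image"][140:290,180:380],None,fx=4,fy=4,interpolation=cv2.INTER_CUBIC)[:,:,::-1])
o=robot.observe();print(o["tool_pos"],o["tool_rot"],o["contact_force"],o["torque"],o["qpos"])
E
```

```text
time: 3.65
tool_pos: [0.4089, -0.2039, 0.3568]
tool_rot: [3.139, -0.003, 0.076]
contact_force: [0.4, 0.1, -1.8]
opening: 0.0397
grip_force: 20.0
time: 4.32
tool_pos: [0.4084, -0.2036, 0.3531]
tool_rot: [-3.139, 0.0, 0.861]
contact_force: [0.3, -0.1, -1.9]
opening: 0.0393
grip_force: 20.0
time: 4.98
tool_pos: [0.4084, -0.2036, 0.3532]
tool_rot: [-3.139, -0.001, 1.486]
contact_force: [0.2, 0.4, -1.8]
opening: 0.0394
grip_force: 20.0
time: 5.65
tool_pos: [0.4706, 0.0315, 0.3537]
tool_rot: [-3.14, -0.001, 1.485]
contact_force: [-0.8, -0.8, -3.0]
opening: 0.0395
grip_force: 20.0
time: 5.98
tool_pos: [0.4704, 0.0277, 0.3543]
tool_rot: [-3.141, 0.0, 1.483]
contact_force: [-0.3, 0.7, -2.1]
opening: 0.0392
grip_force: 20.0
[0.4703861  0.02760619 0.35443433] [-3.14102308e+00  3.04047276e-04  1.48245334e+00] [ 0.2484403  -1.01383218 -2.20031815] [-0.00890091 -0.12628791 -0.00402361] [-1.04144319e-01  2.95093260e-01  1.74359561e+00 -3.50602153e-04
  1.10346851e+00 -1.56432096e-02]
```

View pics/t2.png

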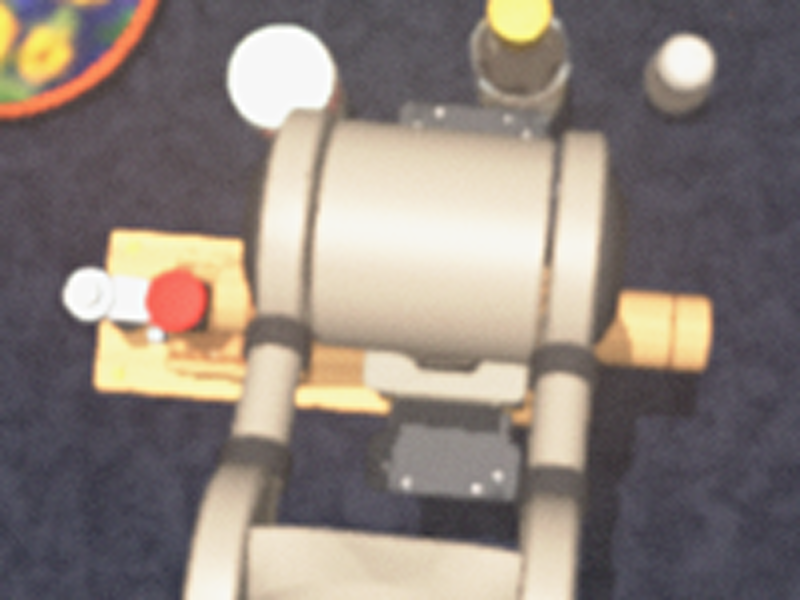

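The pin is held level over the V: its free end is at crop (712,333), px (358,223), its other end is short of the knob at crop (178,300), and the bystanders are untouched. Now I'll descend slowly.

```bash
python3 -c "
from h import *
c=dict(np.load('top1.npz'));print(w(c,(358.2,223.1),.189))"
python3 drive.py '[[0,0,0.015,0,0,0],[0,0,0.02,0,0,0],[0,0,0.02,0,0,0],[0,0,0.02,0,0,0],[0,0,0.015,0,0,0],[0,0,0.01,0,0,0],[0,0,0.008,0,0,0],[0,0,0,0,0,0]]' - 12
python3 drive.py '[[0,0,0.003,0,0,0],[0,0,0.003,0,0,0],[0,0,0.002,0,0,0],[0,0,0.001,0,0,0],[0,0,0,0,0,0],[0,0,0,0,0,0]]'
```

```text
[[ 0.4588 -0.1079  0.189 ]]
time: 6.7
tool_pos: [0.4701, 0.0279, 0.2454]
tool_rot: [-3.139, 0.0, 1.483]
contact_force: [0.1, -0.2, -1.3]
opening: 0.0395
grip_force: 12.0
time: 7.2
tool_pos: [0.4706, 0.0286, 0.2379]
tool_rot: [3.141, 0.0, 1.484]
contact_force: [0.5, 0.0, -2.8]
opening: 0.0396
grip_force: 12.0
```

```bash
cat > f.py <<'E'
from cell import robot
import numpy as np
o=robot.observe();k=-0.0862;R=np.array([[np.cos(k),np.sin(k)],[-np.sin(k),np.cos(k)]])
p=np.array(o["tool_pos"]);F=o["contact_force"]
print("t%.2f"%o["time"],"local mm",np.round(1e3*R@(p[:2]-[.4735,.0635]),2),"z",round(1e3*p[2],2),"F",np.round(R@F[:2],2),round(F[2],2),"T",np.round(R@o["torque"][:2],3))
E
D='python3 drive.py'
$D '[[0,0,0.002,0,0,0],[0,0,0,0,0,0],[0,0,0,0,0,0]]' >/dev/null; python3 f.py
$D '[[0,0,0.002,0,0,0],[0,0,0,0,0,0],[0,0,0,0,0,0]]' >/dev/null; python3 f.py
$D '[[0,0,0.002,0,0,0],[0,0,0,0,0,0],[0,0,0,0,0,0]]' >/dev/null; python3 f.py
```

```text
t7.45 local mm [  0.04 -35.03] z 235.66 F [-1.06  0.27] -1.49 T [-0.031 -0.015]
t7.70 local mm [ 2.000e-02 -3.505e+01] z 233.56 F [ 0.27 -0.53] -1.75 T [-0.04  -0.092]
t7.95 local mm [  0.04 -35.07] z 231.56 F [0.8 0.2] -1.87 T [-0.03 -0.11]
```

```bash
D='python3 drive.py'
$D '[[0,0,0.001,0,0,0],[0,0,0,0,0,0],[0,0,0,0,0,0]]' >/dev/null; python3 f.py
$D '[[0,0,0.001,0,0,0],[0,0,0,0,0,0],[0,0,0,0,0,0]]' >/dev/null; python3 f.py
$D '[[0,0,0.001,0,0,0],[0,0,0,0,0,0],[0,0,0,0,0,0]]' >/dev/null; python3 f.py
```

```text
t8.20 local mm [  0.06 -35.05] z 230.66 F [-0.14 -0.52] -3.41 T [ 0.011 -0.1  ]
t8.45 local mm [  0.04 -35.05] z 229.64 F [ 0.29 -0.21] -1.15 T [-0.016 -0.079]
t8.70 local mm [  0.05 -35.06] z 228.63 F [-0.26  0.42] -1.9 T [ 0.01  -0.107]
```

```bash
D='python3 drive.py'
$D '[[0,0,0.001,0,0,0],[0,0,0,0,0,0],[0,0,0,0,0,0]]' >/dev/null; python3 f.py
$D '[[0,0,0.001,0,0,0],[0,0,0,0,0,0],[0,0,0,0,0,0]]' >/dev/null; python3 f.py
$D '[[0,0,0.001,0,0,0],[0,0,0,0,0,0],[0,0,0,0,0,0]]' >/dev/null; python3 f.py
```

```text
t8.95 local mm [  0.04 -35.05] z 227.62 F [ 0.02 -1.54] -3.38 T [-0.023 -0.145]
t9.20 local mm [  0.05 -35.05] z 226.64 F [-0.35  0.44] -1.63 T [-0.017 -0.137]
t9.45 local mm [  0.06 -35.05] z 225.63 F [-0.07 -0.08] -3.52 T [-0.061 -0.131]
```

```bash
D='python3 drive.py'
$D '[[0,0,0.001,0,0,0],[0,0,0,0,0,0],[0,0,0,0,0,0]]' >/dev/null; python3 f.py
$D '[[0,0,0.001,0,0,0],[0,0,0,0,0,0],[0,0,0,0,0,0]]' >/dev/null; python3 f.py
$D '[[0,0,0.001,0,0,0],[0,0,0,0,0,0],[0,0,0,0,0,0]]' >/dev/null; python3 f.py
```

```text
t9.70 local mm [  0.04 -35.06] z 224.65 F [-0.19  0.21] -2.3 T [ 0.006 -0.127]
t9.95 local mm [  0.09 -35.08] z 223.67 F [-0.39 -0.  ] -1.72 T [-0.017 -0.097]
t10.20 local mm [  0.25 -35.05] z 222.78 F [ 0.45 -0.07] -1.48 T [ 0.069 -0.227]
```

```bash
D='python3 drive.py'
$D '[[0,0,0.001,0,0,0],[0,0,0,0,0,0],[0,0,0,0,0,0]]' ; python3 f.py
$D '[[0,0,0,0,0,0],[0,0,0,0,0,0]]' >/dev/null; python3 f.py
```

```text
time: 10.45
tool_pos: [0.4711, 0.0285, 0.2221]
tool_rot: [3.14, 0.0, 1.484]
contact_force: [2.5, -0.4, 1.6]
opening: 0.0394
grip_force: 12.0
t10.45 local mm [  0.59 -35.06] z 222.12 F [ 2.52 -0.15] 1.6 T [ 0.069 -0.479]
t10.62 local mm [  0.56 -35.09] z 222.1 F [3.84 0.93] 3.37 T [ 0.042 -0.66 ]
```

Front-face contact first (pushing +x). I'll follow that face down and to +x until the rear face also bears.

```bash
D='python3 drive.py'
$D '[[0,0.001,0.001,0,0,0],[0,0,0,0,0,0],[0,0,0,0,0,0]]' >/dev/null; python3 f.py
$D '[[0,0.001,0.001,0,0,0],[0,0,0,0,0,0],[0,0,0,0,0,0]]' >/dev/null; python3 f.py
$D '[[0,0,0,0,0,0]]' >/dev/null; python3 f.py
```

```text
t10.87 local mm [  1.54 -35.08] z 221.16 F [2.65 0.25] 4.76 T [ 0.057 -0.533]
t11.12 local mm [  2.25 -35.  ] z 220.43 F [0.43 0.23] 9.14 T [ 0.046 -0.225]
t11.20 local mm [  2.25 -35.  ] z 220.44 F [0.87 0.77] 9.46 T [-0.018 -0.186]
```

Both faces bear: Fz is about +9 N, the lateral force is near zero, and the pitch moment is near zero. I'll hold a moment, ease slightly, then slide.

```bash
D='python3 drive.py'
$D '[[0,0,-0.0003,0,0,0],[0,0,0,0,0,0],[0,0,0,0,0,0],[0,0,0,0,0,0],[0,0,0,0,0,0],[0,0,0,0,0,0]]' - 16 >/dev/null; python3 f.py
$D '[[0.002,0,0,0,0,0],[0.003,0,0,0,0,0],[0.003,0,0,0,0,0],[0.002,0,0,0,0,0],[0,0,0,0,0,0]]' >/dev/null; python3 f.py
$D '[[0.004,0,0,0,0,0],[0.004,0,0,0,0,0],[0.004,0,0,0,0,0],[0.003,0,0,0,0,0],[0,0,0,0,0,0],[0,0,0,0,0,0]]' >/dev/null; python3 f.py
```

```text
t11.70 local mm [  2.27 -35.01] z 220.48 F [1.64 0.89] 6.54 T [ 0.035 -0.363]
t12.12 local mm [  2.34 -25.74] z 220.5 F [ 1.18 -5.93] 7.61 T [-1.025 -0.268]
t12.62 local mm [  2.36 -10.65] z 220.5 F [ 0.35 -5.16] 7.94 T [-0.864 -0.363]
```

```bash
D='python3 drive.py'
$D '[[0.003,0,0,0,0,0],[0.004,0,0,0,0,0],[0.004,0,0,0,0,0],[0.004,0,0,0,0,0],[0.003,0,0,0,0,0],[0,0,0,0,0,0],[0,0,0,0,0,0]]' >/dev/null; python3 f.py
$D '[[0.002,0,0,0,0,0],[0.001,0,0,0,0,0],[0,0,0,0,0,0]]' >/dev/null; python3 f.py
$D '[[0.001,0,0,0,0,0],[0.001,0,0,0,0,0],[0,0,0,0,0,0]]' >/dev/null; python3 f.py
```

```text
t13.20 local mm [2.4  7.34] z 220.5 F [ 2.28 -5.29] 7.54 T [-0.858 -0.388]
t13.45 local mm [ 2.44 10.07] z 220.49 F [ 2.18 -8.25] 7.69 T [-1.148 -0.398]
t13.70 local mm [ 2.43 11.98] z 220.51 F [ 1.18 -8.32] 6.72 T [-1.362 -0.356]
```

```bash
D='python3 drive.py'
$D '[[0.001,0,0,0,0,0],[0,0,0,0,0,0],[0,0,0,0,0,0]]' >/dev/null; python3 f.py
$D '[[0.001,0,0,0,0,0],[0,0,0,0,0,0],[0,0,0,0,0,0]]' >/dev/null; python3 f.py
python3 - <<'E'
from cell import robot
import cv2,numpy as np
c=robot.read_camera("scene")
cv2.imwrite("pics/s3.png",cv2.resize(c["image"][190:320,200:380],None,fx=4,fy=4,interpolation=cv2.INTER_CUBIC)[:,:,::-1])
E
```

```text
t13.95 local mm [ 2.47 12.92] z 220.51 F [ 1.41 -7.02] 7.14 T [-1.354 -0.393]
t14.20 local mm [ 2.45 13.92] z 220.49 F [ 1.58 -8.08] 7.77 T [-1.364 -0.364]
```

View pics/s3.png

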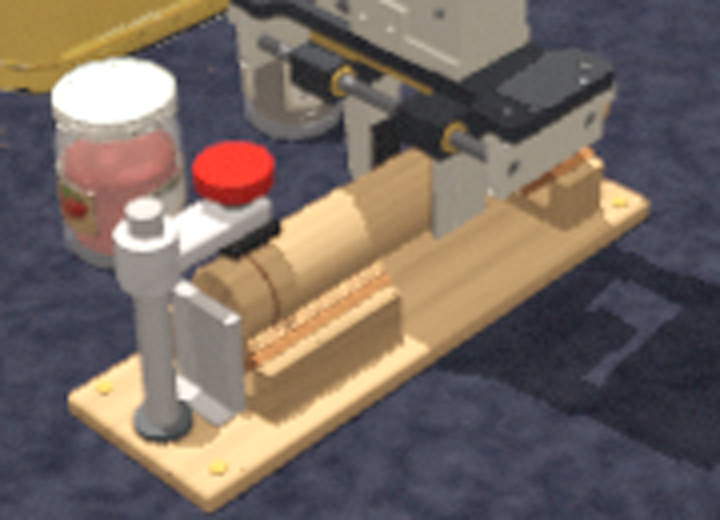

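The pin's near end is close to the stop plate, with its end face at crop ~(225,270) and the plate at (210,350), but contact isn't certain. I'll compare with projections.

```bash
python3 - <<'E'
from h import *
from cell import robot
t=robot.read_camera("top");s=robot.read_camera("scene");k=-.0862
L=lambda x,y,z:np.array([.4735+np.cos(k)*x-np.sin(k)*y,.0635+np.sin(k)*x+np.cos(k)*y,z])
for y in(.145,.140,.135):print("end",y,"top of rim",((pr(s,L(.0024,y,.0755))-[200,190]+.5)*4-.5), "left rim",((pr(s,L(.0224,y,.0555))-[200,190]+.5)*4-.5))
print("plate top corners",[((pr(s,L(x,.145,.066))-[200,190]+.5)*4-.5) for x in(-.02,.02)])
for y in(-.11,-.115,-.12,-.125):print("tail",y,pr(t,L(.0024,y,.0555)),pr(t,L(.0024,y,.0755)))
im=t["image"];uv=np.array([pr(t,L(.0024,y,.0655))[0] for y in np.arange(-.09,-.15,-.002)])
for y,(u,v) in zip(np.arange(-.09,-.15,-.002),uv):print(round(y,3),im[int(round(v)),int(round(u))],end=";")
a=cv2.resize(im[190:255,195:340],None,fx=5.5,fy=5.5,interpolation=cv2.INTER_CUBIC)
b=cv2.resize(s["image"][240:290,225:285],None,fx=10,fy=10,interpolation=cv2.INTER_CUBIC)[:, :]
o=np.zeros((600,800,3),np.uint8);o[:200,:]=cv2.resize(im[212:237,260:360],(800,200),interpolation=cv2.INTER_CUBIC);o[200:600,:480]=cv2.resize(s["image"][240:290,225:285],(480,400),interpolation=cv2.INTER_CUBIC)
cv2.imwrite("pics/c4.png",o[:,:,::-1])
E
```

```text
end 0.145 top of rim [[218.3411 275.1028]] left rim [[191.9923 292.3622]]
end 0.14 top of rim [[226.7166 270.206 ]] left rim [[200.2663 287.5183]]
end 0.135 top of rim [[235.0331 265.3437]] left rim [[208.4833 282.7078]]
plate top corners [array([[252.8544, 312.9598]]), array([[193.9965, 276.0872]])]
tail -0.11 [[327.0712 224.4288]] [[327.362 223.801]]
tail -0.115 [[329.136  224.5906]] [[329.4637 223.9657]]
tail -0.12 [[331.2011 224.7524]] [[331.5657 224.1303]]
tail -0.125 [[333.2664 224.9142]] [[333.6678 224.295 ]]
-0.09 [247 233 166];-0.092 [247 230 163];-0.094 [247 227 160];-0.096 [247 227 160];-0.098 [242 203 136];-0.1 [241 196 132];-0.102 [246 221 152];-0.104 [247 230 161];-0.106 [247 231 163];-0.108 [247 231 163];-0.11 [247 231 162];-0.112 [247 232 167];-0.114 [248 231 163];-0.116 [248 216 145];-0.118 [197 149 106];-0.12 [197 149 106];-0.122 [93 76 75];-0.124 [73 69 78];-0.126 [81 74 87];-0.128 [83 77 86];-0.13 [83 81 88];-0.132 [83 81 88];-0.134 [80 74 83];-0.136 [76 73 82];-0.138 [74 70 77];-0.14 [76 69 79];-0.142 [76 71 84];-0.144 [76 71 84];-0.146 [72 69 80];-0.148 [76 73 79];
```

View pics/c4.png

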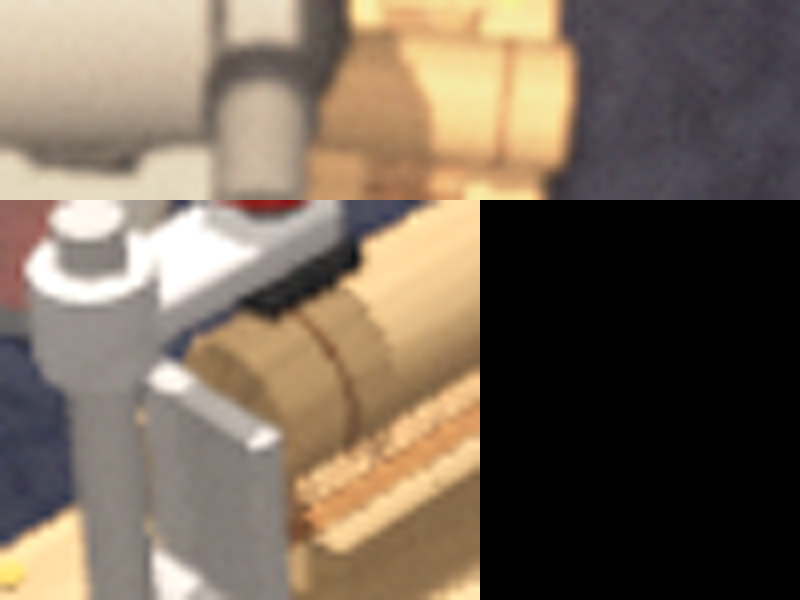

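Tail edge at crop (575,100), i.e. cradle y ≈ -120 mm, so the pin end is ~5 mm short of the stop and hasn't slipped in the fingers. Continue in small steps.

```bash
D='python3 drive.py'
$D '[[0.001,0,0,0,0,0],[0.001,0,0,0,0,0],[0,0,0,0,0,0],[0,0,0,0,0,0]]' >/dev/null; python3 f.py
$D '[[0.001,0,0,0,0,0],[0,0,0,0,0,0],[0,0,0,0,0,0]]' >/dev/null; python3 f.py
$D '[[0.001,0,0,0,0,0],[0,0,0,0,0,0],[0,0,0,0,0,0]]' >/dev/null; python3 f.py
```

```text
t14.68 local mm [ 2.48 15.92] z 220.48 F [ 2.07 -8.06] 7.9 T [-1.325 -0.38 ]
t14.93 local mm [ 2.48 16.92] z 220.51 F [ 2.21 -7.56] 7.42 T [-1.33 -0.44]
t15.18 local mm [ 2.48 17.91] z 220.51 F [ 1.5  -7.78] 9.0 T [-1.398 -0.386]
```

```bash
D='python3 drive.py'
$D '[[0.001,0,0,0,0,0],[0,0,0,0,0,0],[0,0,0,0,0,0]]' >/dev/null; python3 f.py
$D '[[0.001,0,0,0,0,0],[0,0,0,0,0,0],[0,0,0,0,0,0]]' >/dev/null; python3 f.py
python3 - <<'E'
from h import *
from cell import robot
t=robot.read_camera("top");k=-.0862
L=lambda x,y,z:np.array([.4735+np.cos(k)*x-np.sin(k)*y,.0635+np.sin(k)*x+np.cos(k)*y,z])
for y in np.arange(-.104,-.126,-.002):
    u,v=pr(t,L(.0024,y,.0655))[0];print(round(y,3),cv2.getRectSubPix(t["image"],(1,1),(float(u),float(v))).ravel(),end=";")
E
```

```text
t15.43 local mm [ 2.5  18.25] z 220.48 F [  1.86 -13.77] 8.18 T [-2.256 -0.409]
t15.68 local mm [ 2.54 18.68] z 220.48 F [  2.39 -17.55] 8.43 T [-3.018 -0.395]
-0.104 [247 231 163];-0.106 [247 231 164];-0.108 [247 232 164];-0.11 [248 230 161];-0.112 [248 220 149];-0.114 [216 166 115];-0.116 [139 108  87];-0.118 [91 76 77];-0.12 [77 68 78];-0.122 [77 70 79];-0.124 [77 71 79];-0.126 [78 71 81];
```

The pin end has met the stop (tail at y ≈ -115, axial force step). I'll ease slightly, hold ~1 s, then release and rise.

```bash
D='python3 drive.py'
$D '[[-0.0004,0,0,0,0,0],[0,0,0,0,0,0],[0,0,0,0,0,0],[0,0,0,0,0,0],[0,0,0,0,0,0],[0,0,0,0,0,0],[0,0,0,0,0,0],[0,0,0,0,0,0]]' >/dev/null; python3 f.py
$D '[[0,0,0,0,0,0],[0,0,0,0,0,0],[0,0,0,0,0,0],[0,0,0,0,0,0],[0,0,0,0,0,0],[0,0,0,0,0,0]]' >/dev/null; python3 f.py
$D '[[0,0,0,0,0,0],[0,0,0,0,0,0],[0,0,0,0,0,0],[0,0,0,0,0,0],[0,0,0,0,0,0]]' 0.075; python3 f.py
```

```text
t16.40 local mm [ 2.53 18.51] z 220.47 F [  2.11 -16.13] 7.51 T [-2.616 -0.379]
t16.90 local mm [ 2.54 18.51] z 220.47 F [  2.06 -15.8 ] 8.01 T [-2.655 -0.411]
time: 17.32
tool_pos: [0.477, 0.084, 0.2197]
tool_rot: [-3.14, 0.0, 1.485]
contact_force: [1.3, 0.3, -0.3]
opening: 0.0683
grip_force: 0.0
t17.32 local mm [ 1.77 20.76] z 219.68 F [1.32 0.39] -0.34 T [ 0.015 -0.06 ]
```

```bash
D='python3 drive.py'
$D '[[0,0,-0.01,0,0,0],[0,0,-0.02,0,0,0],[0,0,-0.03,0,0,0],[0,0,-0.03,0,0,0],[0,0,-0.03,0,0,0],[0,0,-0.02,0,0,0],[0,0,0,0,0,0]]' >/dev/null
$D '[[0.02,-0.0003,0,0,0,0],[0.03,-0.0004,0,0,0,0],[0.03,-0.0004,0,0,0,0],[0.0265,-0.0004,0,0,0,0],[0,0,0,0,0,0],[0,0,0,0,0,0],[0,0,0,0,0,0],[0,0,0,0,0,0]]' 0 10
python3 f.py
$D '[[0,0,0.015,0,0,0],[0,0,0.015,0,0,0],[0,0,0.005,0,0,0],[0,0,0,0,0,0],[0,0,0,0,0,0],[0,0,0,0,0,0]]'; python3 f.py
```

```text
time: 18.57
tool_pos: [0.4849, 0.1892, 0.3598]
tool_rot: [-3.141, 0.001, 1.484]
contact_force: [0.3, -0.1, 0.7]
opening: 0.0264
grip_force: 0.0
t18.57 local mm [  0.54 126.19] z 359.76 F [ 0.3  -0.09] 0.73 T [-0.01  -0.065]
time: 19.07
tool_pos: [0.4854, 0.1897, 0.3258]
tool_rot: [3.14, -0.0, 1.484]
contact_force: [0.6, -0.7, -0.4]
opening: 0.0006
grip_force: 0.0
t19.07 local mm [  0.96 126.77] z 325.79 F [ 0.63 -0.62] -0.4 T [-0.035 -0.096]
```

```bash
D='python3 drive.py'
$D '[[0,0,0.006,0,0,0],[0,0,0.006,0,0,0],[0,0,0.003,0,0,0],[0,0,0,0,0,0],[0,0,0,0,0,0]]'>/dev/null; python3 f.py
$D '[[0,0,0.002,0,0,0],[0,0,0.002,0,0,0],[0,0,0,0,0,0],[0,0,0,0,0,0]]' >/dev/null; python3 f.py
$D '[[0,0,0.002,0,0,0],[0,0,0.002,0,0,0],[0,0,0,0,0,0],[0,0,0,0,0,0]]' >/dev/null; python3 f.py
$D '[[0,0,0.002,0,0,0],[0,0,0.001,0,0,0],[0,0,0,0,0,0],[0,0,0,0,0,0]]' >/dev/null; python3 f.py
```

```text
t19.48 local mm [  0.53 127.09] z 309.73 F [ 0.35 -1.03] 1.45 T [-0.032 -0.107]
t19.82 local mm [  0.7  127.11] z 306.07 F [0.38 0.42] 1.28 T [ 0.042 -0.182]
t20.15 local mm [  0.69 127.09] z 301.82 F [0.14 1.23] 1.08 T [ 0.082 -0.233]
t20.48 local mm [  0.65 127.06] z 298.81 F [0.73 0.54] 1.8 T [ 0.101 -0.218]
```

```bash
D='python3 drive.py'
$D '[[0,0,0.0015,0,0,0],[0,0,0.0015,0,0,0]]' >/dev/null; python3 f.py
$D '[[0,0,0.001,0,0,0],[0,0,0,0,0,0]]' >/dev/null; python3 f.py
$D '[[0,0,0.001,0,0,0],[0,0,0,0,0,0]]' >/dev/null; python3 f.py
```

```text
t20.65 local mm [  0.64 127.04] z 296.05 F [0.11 0.48] 4.23 T [ 0.085 -0.13 ]
t20.82 local mm [  0.64 127.04] z 294.77 F [0.94 0.72] 1.57 T [ 0.112 -0.26 ]
t20.98 local mm [  0.64 127.02] z 294.06 F [0.39 0.39] 4.82 T [ 0.071 -0.182]
```

```bash
D='python3 drive.py'
$D '[[0,0,0.0005,0,0,0],[0,0,0,0,0,0]]' >/dev/null; python3 f.py
$D '[[0,0,0.0005,0,0,0],[0,0,0,0,0,0]]' >/dev/null; python3 f.py
$D '[[0,0,0.0005,0,0,0],[0,0,0,0,0,0]]' >/dev/null; python3 f.py
```

```text
t21.15 local mm [  0.61 127.05] z 294.03 F [-1.56 -0.1 ] 9.2 T [-0.07   0.074]
t21.32 local mm [  0.56 127.05] z 293.95 F [-2.67 -0.44] 12.13 T [-0.152  0.275]
t21.48 local mm [  0.53 127.05] z 293.87 F [-2.78 -1.05] 14.63 T [-0.181  0.477]
```

The pad is on the pin, pressed with ~15 N in total. I'll retract and check.

```bash
D='python3 drive.py'
$D '[[0,0,0.0002,0,0,0],[0,0,0,0,0,0],[0,0,0,0,0,0],[0,0,0,0,0,0]]' >/dev/null; python3 f.py
$D '[[0,0,-0.002,0,0,0],[0,0,-0.005,0,0,0],[0,0,-0.015,0,0,0],[0,0,-0.03,0,0,0],[0,0,-0.03,0,0,0],[0,0,-0.03,0,0,0],[0,0,-0.01,0,0,0],[0,0,0,0,0,0]]' >/dev/null; python3 f.py
$D '[[-0.02,-0.01,0,0,0,0],[-0.03,-0.02,0,0,0,0],[-0.03,-0.025,0,0,0,0],[-0.03,-0.025,0,0,0,0],[-0.02,-0.02,0,0,0,0],[0,0,0,0,0,0],[0,0,0,0,0,0]]' >/dev/null
python3 - <<'E'
from cell import robot
import cv2,numpy as np
s=robot.read_camera("scene")["image"];t=robot.read_camera("top")["image"]
o=np.zeros((600,800,3),np.uint8);o[:400,:]=cv2.resize(s[170:320,150:450],(800,400),interpolation=cv2.INTER_CUBIC);o[400:,:]=cv2.resize(t[190:240,170:370],(800,200),interpolation=cv2.INTER_CUBIC)
cv2.imwrite("pics/e5.png",o[:,:,::-1])
E
```

```text
t21.82 local mm [  0.5  127.04] z 293.86 F [-3.29 -0.6 ] 16.21 T [-0.245  0.573]
t22.48 local mm [  0.82 127.15] z 416.65 F [-0.42 -0.8 ] 0.14 T [-0.002 -0.141]
```

View pics/e5.png

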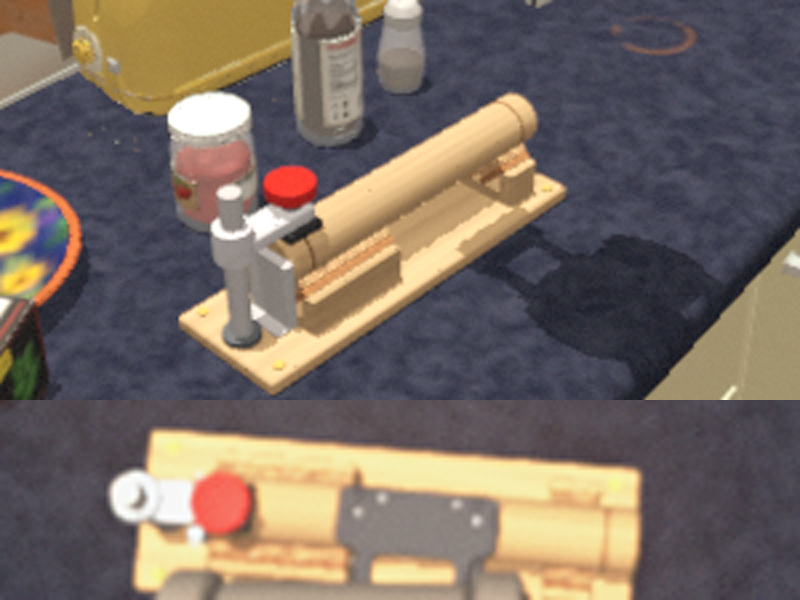

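The pin lies in the V against the stop (end at crop (285,245)) with the pad down on it (300,228). Its tail is flush with the board end, the bystanders are unmoved and the robot is clear. Handing in.

```bash
python3 -c "
from cell import robot
print(robot.hand_in())"
```

```text
the job is handed in; nothing more can be done
None
```

The rolling pin is seated on both V faces with its end against the stop, the hold-down was pressed onto it with about 16 N at the knob, the bystanders are where they stood, and I handed the job in after about 23 s (no verdict came back).

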